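# Take the parts-washing tin apart

## Task

Take the lidded parts-washing tin apart so it can dry: lift off its domed lid and set it in the shallow steel drip tray, then lift the dip basket out of the tin by its handle and set it in the same tray beside the lid. Both end standing upright, flat on the tray's floor and let go; set them down without dropping them, and leave the tin standing where it is.

Things in the scene. Friction and masses are not known exactly. Their poses are not given: they have to be found in the camera images.
- lid_knob (a point): Centre of the black knob (28 mm across, 28 high) on the washing tin's aluminium lid; z is its up axis. Below: a hollow dome (top 28 mm below, 68 wide; over the basket's handle) and a flange 114 mm across, 79 mm below, lying loose on the tin's rim. A collar 82 mm across reaches into the tin; its edge, 87 mm below this point, is the lid's foot. Raise it 65 mm before going sideways. About 0.2 kg.
- basket_handle (a point): Centre of the black upright handle (22 mm across, 44 high, on a thin rod) of the dip basket in the washing tin, under the lid at first; z is its up axis. With the lid off it stands 3 to 47 mm above the rim. The basket is a round perforated aluminium cup 72 mm across, 90 high, underside 159 mm below this point, loose with 8 mm play. Raise it 140 mm straight up to clear the rim. About 0.2 kg.
- tin: The washing tin: plain grey cylindrical tin, open under its lid, 108 mm across, 137 mm high, floor 3.5 mm, 0.7 kg, loose on the bench; origin at the centre of its underside, z up. The similar tin without a lid, far to the right, is not part of the job.
- tray: Shallow steel drip tray, fixed: 170 mm along its x, 260 mm along its y, walls 20 mm high (rolled rim 6 mm wide, top at 23 mm), floor 3 mm thick; origin at the centre of its underside, z up. Lid and basket fit side by side along its y with 20 mm to spare: lid centre 47 mm from the tray's centre towards one end, basket 68 mm towards the other. Not the blue plastic parts tray at the back.
Not all that is in view belongs to the job. What is shaped like the part that bears lid_knob but yellow is not meant.

How it is judged:
On the way, in this order (a step that is already met when the one before it is completed fails the run):
1. the lid stands in the tray, let go, while the basket is still in the tin (x of lid_knob in the frame of tray between -0.085 and 0.085 m and y of lid_knob in the frame of tray between -0.13 and 0.13 m and z of lid_knob in the frame of tray between 0.078 and 0.1 m and angle between lid_knob's own z axis and vertical below 0.15 rad and contact force between the fingers and lid below 0.1 N and linear speed of lid below 0.03 m/s and horizontal distance between basket_handle and tin below 0.03 m and height (world z) of basket_handle below 0.19 m), for 0.2 s.
2. the basket stands in the tray beside the lid (x of basket_handle in the frame of tray between -0.085 and 0.085 m and y of basket_handle in the frame of tray between -0.13 and 0.13 m and z of basket_handle in the frame of tray between 0.15 and 0.172 m and angle between basket_handle's own z axis and vertical below 0.15 rad), for 0.2 s.
At the end, for the whole second after the job is handed in: Lid and basket both stand in the steel drip tray, flat on its floor (within 10 mm of the height at which they stand there, tilt under 0.15 rad), let go and at rest; the tin stands upright within 40 mm of where it was (all of step 2 and x of lid_knob in the frame of tray between -0.085 and 0.085 m and y of lid_knob in the frame of tray between -0.13 and 0.13 m and z of lid_knob in the frame of tray between 0.078 and 0.1 m and angle between each of lid_knob, tin's own z axis and vertical below 0.15 rad and distance of tin from where it was at the start of the episode below 0.04 m and contact force between the fingers and lid below 0.1 N and linear speed of each of lid, basket below 0.03 m/s and contact force between the fingers and basket below 0.1 N); the robot touches nothing.
It fails at once if the lid is dropped (falls faster than 0.75 m/s out of the fingers, some 30 mm) (contact force between the fingers and lid below 0.1 N and linear speed of lid above 0.75 m/s).
It fails at once if the basket is dropped (falls faster than 0.75 m/s out of the fingers, some 30 mm) (contact force between the fingers and basket below 0.1 N and linear speed of basket above 0.75 m/s).
It fails at once if the tin is knocked over (angle between tin's own z axis and vertical above 0.5 rad).
It also fails if it takes over 67 s, if anything falls off the work surface, if the arm or the gripper's body presses on something with over 40 N, if the wrist force passes 120 N, or if a joint passes its speed limit or range.

## Robot

A 7-joint arm with a two-finger parallel gripper is mounted at the origin on a cart in front of the work surface, level with it; the furniture and walls round the work are solid. World frame = base frame: x ahead of the robot, y to its left, z up, the work surface at z = 0. Lengths are in m, angles in rad, forces in N, time in s.
With the tool pointing down it reaches from about 0.4 to 0.85 m from the base axis. Payload 10.4 kg.
Tool frame: the origin (TCP) lies at the very end of the fingers, on their centre line; the grasp point (between the pads) lies 19 mm behind it (grasp_offset is the distance from the TCP to the grasp point, in m); z points along the fingers, y is the line along which they close (so a half turn about z gives the same grasp; the last joint's range is limited). The gripper opens to 87 mm and grips with 3 to 60 N. Pads are 19 mm wide; open, the fingers measure 117 mm over their backs; the gripper's body (75 mm by 190 mm) begins 51 mm behind the grasp point.
Start: joints at [1.111, 0.332, -0.065, 1.46, 0.022, 1.35, -0.088], TCP at [0.264, -0.566, 0.223] pointing down, gripper open.
Joint ranges: [-2.6, 2.6], [-0.5, 2.12], [-1.47, 1.34], [0.16, 2.42], [-1.27, 4.41], [0.06, 2.06], [-2.6, 2.6]. Speed limits (rad/s): [2.22, 2.22, 2.79, 2.79, 3.14, 3.14, 3.14].

## Interface

Orientations are given as a unit quaternion [w, x, y, z].
In Python, from workcell import observe, grab_frame, job_done, grasp_offset gives the robot as it stands.
- The arm moves only by the tool carry_out, never from a script. Its argument "motion" is a list of rows, each an object with "gripper": the opening, from 0 (shut) to 1 (fully open); "linear": the shift along the world's x, y, z in mm, a list of three; "delta_rot": the turn, a rotation vector about the world's x, y, z in degrees, a list of three. In form: [{"gripper": gripper, "linear": [dx, dy, dz], "delta_rot": [wx, wy, wz]}, ...]. A call has 1 to 12 rows; each row is the pose to reach, as a shift and turn from the pose commanded when the call began; what a row does not reach only later rows make up. A row lasts 1/10 s, in which the tool goes at most 50 mm and 8.59 degrees, less where a joint would pass 70% of its speed; a pose out of reach is approached as far as the arm can. A call with a gripper value outside its range is refused whole. The fingers move at their own pace and stop on an object; "squeeze" is the grip in N (left out, the last holds). Time passes only in rows, so rows that repeat a pose let the fingers close. It gives the time, the measured TCP pose, the force, the opening and the grip force at its end, in the units of the state.
- observe(): the state, without advancing time (a new reading comes with each control period).
- grab_frame(name): name is "side" or "top"; returns a dict with "image" (400x640x3 uint8, blue, green, red), "range_z" (400x640 float32, m along the optical axis (not along the pixel's ray), 0 where there is no reading), "fx", "fy", "cx", "cy" (pixels), "k1" (the pictures are not rectified: a ray, as slopes to the right and down, at radius r is drawn at 1 + k1 r^2 times it, then the intrinsics apply), "R" (3x3) and "t" (3): a world point X has camera coordinates R X + t. Camera axes: x right, y down, z forward; pixel columns grow to the right and rows downward; lengths in m; the calibration is good to about 2 mm. A picture is of the moment at which its call begins.
- job_done(): hands the job in; it is judged then, once.
The state is a dict: "clock": time; "q": joint angles; "qd": joint speeds; "tau": joint torques, N m; "tool_pos": TCP position; "tool_rot": TCP orientation; "contact_force": force on the tool from outside, world axes, zero at the start; "moment": the same for the moment, N m; "grip_width": finger opening in m; "grip_force": force on a finger pad.
Only numpy, scipy, OpenCV 4.12 (cv2) and the standard library are available. Lean on these libraries where they do the work, as an engineer would, in place of code of your own. Each camera call takes 0.05 s, during which the arm holds its last target. There are 200 camera calls.

## Working session

There is one attempt and no reset: what is moved stays moved. The work goes in short steps, Python scripts to look and compute and a tool call to move; the robot and the scene stay as the last step left them, time stands still between calls to the robot, and variables do not carry over. Pictures are saved under pics/ and viewed, at most 10 in all, crops included, and the job is handed in when it is done.

Besides the shell and the picture viewer there is one more tool, called after ">>>" as name([rows], argument=value, ...), one row to a line, values as JSON. carry_out: Moves the arm, as the interface text tells. Its arguments: {"type":"object","properties":{"motion":{"type":"array"},"squeeze":{"type":"number"}},"required":["motion"]}

```bash
mkdir -p pics; ls; cat > h.py <<'E'
import numpy as np, cv2
from workcell import observe, grab_frame, job_done, grasp_offset
def cloud(f):
    h,w=f["range_z"].shape
    u,v=np.meshgrid(np.arange(w),np.arange(h))
    K=np.array([[f["fx"],0,f["cx"]],[0,f["fy"],f["cy"]],[0,0,1]])
    p=cv2.undistortPoints(np.stack([u,v],-1).reshape(-1,1,2).astype(np.float32),K,np.array([f["k1"],0,0,0],float)).reshape(h,w,2)
    z=f["range_z"]
    c=np.stack([p[...,0]*z,p[...,1]*z,z],-1)
    X=(c-np.array(f["t"]))@np.array(f["R"])
    X[z<=0]=np.nan
    return X
E
python3 - <<'E'
from h import *
for n in("top","side"):
    f=grab_frame(n); cv2.imwrite(f"pics/{n}0.png",f["image"])
    print(n,f["fx"],f["k1"],-np.array(f["R"]).T@np.array(f["t"]))
    np.save(f"{n}0.npy",cloud(f))
print(observe(),grasp_offset)
E
```

```text
pics
top 377.91557407087794 0.01822270407926639 [ 0.41579174 -0.07955423  1.08888001]
side 409.6321311457282 -0.0699586378208176 [0.28710484 1.02630707 0.7203129 ]
{'clock': 0.1, 'q': array([ 1.11142639,  0.33278371, -0.06469514,  1.46087198,  0.02158674,
        1.34991843, -0.08850103]), 'qd': array([-1.15182533e-04, -2.28577985e-03,  6.26560896e-04, -9.35940758e-04,
        5.87507081e-05, -5.04434655e-04,  8.72632845e-04]), 'tau': array([ 4.25580520e-04, -6.24546289e+01,  2.38943001e-02, -3.90718102e+01,
       -6.14500302e-02,  3.66105780e-02,  4.87026841e-05]), 'tool_pos': array([ 0.2642292 , -0.56600162,  0.22184209]), 'tool_rot': array([-6.22307799e-04,  9.76247232e-01,  2.16658551e-01, -1.63115581e-04]), 'contact_force': array([ 0.18842217, -0.30151923, -0.00735918]), 'moment': array([0.00874824, 0.01767073, 0.0404429 ]), 'grip_force': 0.0, 'grip_width': 0.08660353600148123} 0.0187
```

View pics/top0.png

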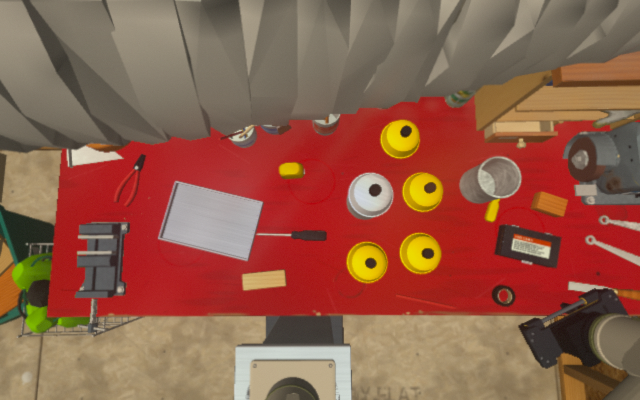

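View pics/side0.png

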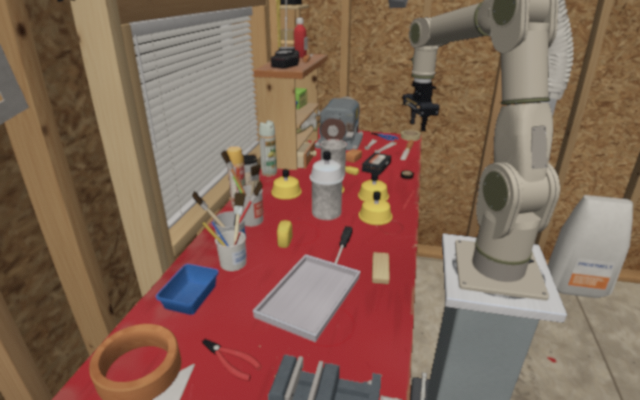

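The top view shows the grey/white lid at (370,193) with its knob at (374,190), and the steel tray at (211,220). In the side view the lidded tin is at (326,185) and the tray at (308,295).

Things that could be mistaken for the target:
- Yellow lids at (400,138), (422,191), (367,262) and (420,252).
- The open tin at (490,178).
- The blue tray, at side (188,288).

By the description I choose the aluminium lid at (370,193).

```bash
python3 - <<'E'
from h import *
im=cv2.imread("pics/top0.png"); s=cv2.imread("pics/side0.png")
X=np.load("top0.npy"); S=np.load("side0.npy")
a=cv2.resize(im[120:290,330:530],None,fx=2.5,fy=2.5); b=cv2.resize(s[140:230,280:400],None,fx=2.5,fy=2.5)
o=np.zeros((425,800,3),np.uint8); o[:,:500]=a; o[:225,500:800]=b; cv2.imwrite("pics/crop.png",o)
g=im.max(2)
# knob: dark pixels near (374,190)
m=np.zeros(g.shape,bool); m[180:200,362:386]=1; k=m&(g<60)&(X[...,2]>.15)
P=X[k];print("knob top px",k.sum(),np.argwhere(k).mean(0),np.nanmedian(P,0),np.nanmin(P,0),np.nanmax(P,0))
t=P[P[:,2]>np.nanmax(P[:,2])-.012];print("top disc",(t.min(0)+t.max(0))/2,np.ptp(t,0))
gs=s.max(2);m=np.zeros(g.shape,bool); m[150:166,318:336]=1; k=m&(gs<70)&(S[...,2]>.15);P=S[k];print("side knob",len(P),np.argwhere(k).mean(0),np.median(P,0),P.min(0),P.max(0))
# flange ring
for n,C in(("top",X),("side",S)):
    q=(np.hypot(C[...,0]-.49,C[...,1]+.18)<.15)&(C[...,2]>.12)
    hs=cv2.cvtColor(im if n=="top" else s,cv2.COLOR_BGR2HSV); q&=hs[...,1]<60
    Q=C[q];print(n,"lid all",len(Q),np.percentile(Q,2,axis=0),np.percentile(Q,98,axis=0))
    F=Q[(Q[:,2]>.128)&(Q[:,2]<.147)]
    if len(F)>20:
        r=cv2.minEnclosingCircle(F[:,:2].astype(np.float32));print(" flange",len(F),r)
# tray
hs=cv2.cvtColor(im,cv2.COLOR_BGR2HSV)
mk=((hs[...,1]<70)&(hs[...,2]>110)).astype(np.uint8); mk[:,:150]=0;mk[:,275:]=0;mk[:170]=0;mk[270:]=0
n,l,st,c=cv2.connectedComponentsWithStats(mk);i=1+st[1:,4].argmax();Q=X[l==i];Q=Q[np.isfinite(Q[:,0])]
print("tray",st[i],np.percentile(Q[:,2],[5,50,95]),cv2.minAreaRect((Q[:,:2]*1000).astype(np.float32)),cv2.boxPoints(cv2.minAreaRect((Q[:,:2]*1000).astype(np.float32))))
# side tray
hs=cv2.cvtColor(s,cv2.COLOR_BGR2HSV)
mk=((hs[...,1]<70)&(hs[...,2]>90)).astype(np.uint8);mk[:,:250]=0;mk[:,365:]=0;mk[:250]=0;mk[345:]=0
n,l,st,c=cv2.connectedComponentsWithStats(mk);i=1+st[1:,4].argmax();Q=S[l==i];Q=Q[np.isfinite(Q[:,0])]
print("trayside",st[i],np.percentile(Q[:,2],[5,50,95]),cv2.minAreaRect((Q[:,:2]*1000).astype(np.float32)))
E
```

```text
knob top px 1 [193. 371.] [ 0.53953281 -0.19707207  0.22361639] [ 0.53953281 -0.19707207  0.22361639] [ 0.53953281 -0.19707207  0.22361639]
top disc [ 0.53953281 -0.19707207  0.22361639] [0. 0. 0.]
side knob 57 [155.10526316 326.43859649] [ 0.54863928 -0.19487296  0.21928209] [ 0.53667371 -0.20798296  0.20580235] [ 0.56069901 -0.18898423  0.23171312]
top lid all 42482 [ 0.47923168 -0.25075126  0.18524425] [ 0.54193462 -0.03206466  0.96909488]
 flange 170 ((0.5481284856796265, -0.2060135155916214), 0.05666569247841835)
side lid all 848 [ 0.49876362 -0.22243804  0.12240604] [ 0.5928198  -0.15088011  0.22870587]
 flange 161 ((0.5482572317123413, -0.19859983026981354), 0.05600929632782936)
tray [ 158  181  105   80 5485] [-0.0012243   0.00230636  0.02155112] ((495.73297119140625, 232.30003356933594), (263.5641784667969, 171.2111053466797), 75.91212463378906) [[380.62506 125.31872]
 [546.68677  83.64425]
 [610.8409  339.28134]
 [444.77917 380.9558 ]]
trayside [ 253  250  107   91 5198] [-0.00032978  0.00244585  0.02134505] ((494.7528381347656, 194.55824279785156), (345.6618957519531, 189.97874450683594), 75.64095306396484)
```

View pics/crop.png

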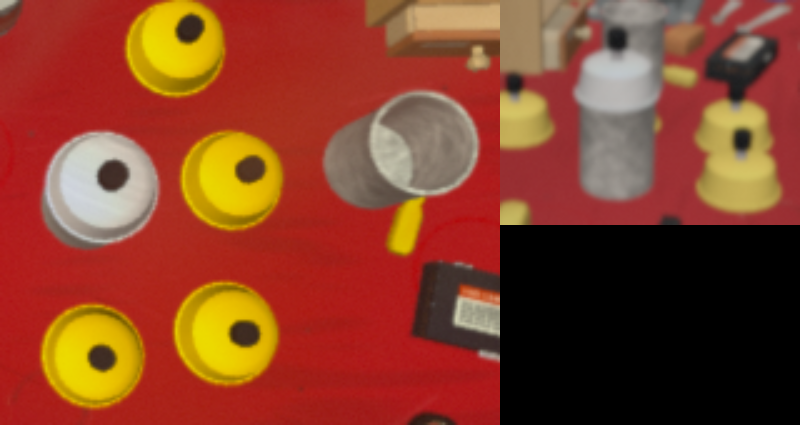

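The crop shows the white aluminium dome with its black knob on the tall grey tin, and the look-alikes are clearly yellow and sit on the bench. So the choice holds. Next I refine the knob position by ray casting from both views.

```bash
cat >> h.py <<'E'
def ray(f,u,v,z):
    K=np.array([[f["fx"],0,f["cx"]],[0,f["fy"],f["cy"]],[0,0,1]])
    p=cv2.undistortPoints(np.array([[[u,v]]],np.float64),K,np.array([f["k1"],0,0,0],float)).ravel()
    R=np.array(f["R"]);c=-R.T@np.array(f["t"]);d=R.T@np.array([*p,1]);return c+d*(z-c[2])/d[2]
def dark(f,box,th=75):
    x0,y0,x1,y1=box;g=f["image"].max(2)[y0:y1,x0:x1];k=(g<th).astype(np.uint8)
    n,l,st,c=cv2.connectedComponentsWithStats(k);i=1+st[1:,4].argmax();return c[i]+[x0,y0],st[i]
E
python3 - <<'E'
from h import *
f=grab_frame("top");c,s=dark(f,(358,176,390,205),90);print(c,s,ray(f,*c,.223))
f=grab_frame("side");c,s=dark(f,(316,148,338,166),80);print(c,s,ray(f,*c,.216))
E
```

```text
[374.54716981 189.66981132] [ 11   8  12  12 106] [ 0.54732332 -0.20552949  0.223     ]
[326.34920635 154.93650794] [ 7  3  8  9 63] [ 0.55058248 -0.20537885  0.216     ]
```

>>> carry_out([
  {"gripper":1,"linear":[20,25,45],"delta_rot":[0,0,5]},
  {"gripper":1,"linear":[45,60,80],"delta_rot":[0,0,11]},
  {"gripper":1,"linear":[75,95,80],"delta_rot":[0,0,17]},
  {"gripper":1,"linear":[105,135,80],"delta_rot":[0,0,23]},
  {"gripper":1,"linear":[135,172,80],"delta_rot":[0,0,29]},
  {"gripper":1,"linear":[165,210,80],"delta_rot":[0,0,35]},
  {"gripper":1,"linear":[195,248,80],"delta_rot":[0,0,42]},
  {"gripper":1,"linear":[225,286,80],"delta_rot":[0,0,49]},
  {"gripper":1,"linear":[255,323,80],"delta_rot":[0,0,55]},
  {"gripper":1,"linear":[284,360,80],"delta_rot":[0,0,60]},
  {"gripper":1,"linear":[284,360,80],"delta_rot":[0,0,60]},
  {"gripper":1,"linear":[284,360,80],"delta_rot":[0,0,60]},
])

```text
clock: 1.4
tool_pos: [0.5489, -0.2051, 0.3022]
tool_rot: [-0.0, 0.736, 0.677, -0.0]
contact_force: [-0.1, -1.1, -0.3]
grip_width: 0.0873
grip_force: 0.0
```

>>> carry_out([
  {"gripper":1,"linear":[0,0,-30],"delta_rot":[0,0,0]},
  {"gripper":1,"linear":[0,0,-60],"delta_rot":[0,0,0]},
  {"gripper":1,"linear":[0,0,-85],"delta_rot":[0,0,0]},
  {"gripper":1,"linear":[0,0,-105],"delta_rot":[0,0,0]},
  {"gripper":1,"linear":[0,0,-105],"delta_rot":[0,0,0]},
  {"gripper":0.5,"linear":[0,0,-105],"delta_rot":[0,0,0]},
  {"gripper":0.2,"linear":[0,0,-105],"delta_rot":[0,0,0]},
  {"gripper":0.2,"linear":[0,0,-105],"delta_rot":[0,0,0]},
  {"gripper":0.2,"linear":[0,0,-105],"delta_rot":[0,0,0]},
  {"gripper":0.2,"linear":[0,0,-105],"delta_rot":[0,0,0]},
  {"gripper":0.2,"linear":[0,0,-105],"delta_rot":[0,0,0]},
], squeeze=20)

```text
clock: 2.5
tool_pos: [0.5485, -0.2064, 0.1978]
tool_rot: [0.0, 0.737, 0.676, 0.0]
contact_force: [-0.1, -0.2, 0.0]
grip_width: 0.047
grip_force: 0.0
```

>>> carry_out([
  {"gripper":0.1,"linear":[0,0,0],"delta_rot":[0,0,0]},
  {"gripper":0.1,"linear":[0,0,0],"delta_rot":[0,0,0]},
  {"gripper":0.1,"linear":[0,0,0],"delta_rot":[0,0,0]},
  {"gripper":0.1,"linear":[0,0,0],"delta_rot":[0,0,0]},
  {"gripper":0.1,"linear":[0,0,0],"delta_rot":[0,0,0]},
  {"gripper":0.1,"linear":[0,0,0],"delta_rot":[0,0,0]},
  {"gripper":0.1,"linear":[0,0,0],"delta_rot":[0,0,0]},
  {"gripper":0.1,"linear":[0,0,0],"delta_rot":[0,0,0]},
])

```text
clock: 3.3
tool_pos: [0.5485, -0.2064, 0.1976]
tool_rot: [0.0, 0.737, 0.676, 0.0]
contact_force: [-0.3, -1.0, 2.0]
grip_width: 0.0268
grip_force: 20.0
```

>>> carry_out([
  {"gripper":0.1,"linear":[0,0,8],"delta_rot":[0,0,0]},
  {"gripper":0.1,"linear":[0,0,20],"delta_rot":[0,0,0]},
  {"gripper":0.1,"linear":[0,0,35],"delta_rot":[0,0,0]},
  {"gripper":0.1,"linear":[0,0,55],"delta_rot":[0,0,0]},
  {"gripper":0.1,"linear":[0,0,75],"delta_rot":[0,0,0]},
  {"gripper":0.1,"linear":[0,0,90],"delta_rot":[0,0,0]},
  {"gripper":0.1,"linear":[0,0,95],"delta_rot":[0,0,0]},
  {"gripper":0.1,"linear":[0,0,95],"delta_rot":[0,0,0]},
], squeeze=25)

```text
clock: 4.1
tool_pos: [0.5487, -0.2064, 0.2933]
tool_rot: [0.001, 0.737, 0.676, 0.0]
contact_force: [-0.5, -0.1, -2.3]
grip_width: 0.0269
grip_force: 25.0
```

```bash
python3 - <<'E'
from h import *
o=observe();print(o["contact_force"],o["tool_pos"],o["grip_width"])
f=grab_frame("side");cv2.imwrite("pics/lift.png",cv2.resize(f["image"][60:240,240:460],None,fx=3,fy=3))
E
```

```text
[-0.52325438 -0.11689078 -2.32101448] [ 0.54868084 -0.20635457  0.29331809] 0.026870561306192902
```

View pics/lift.png

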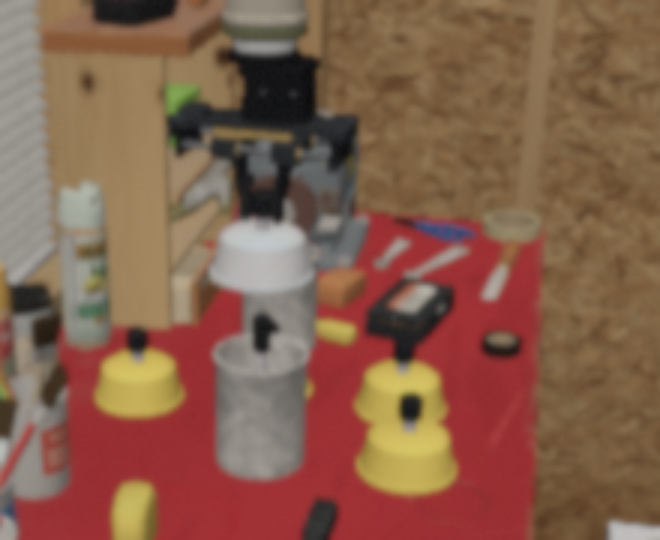

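The lid hangs level in the fingers at crop (262,255), and the basket handle stays in the tin at (265,330). Now I carry the lid to the far end of the tray.

>>> carry_out([
  {"gripper":0.1,"linear":[-1,12,0],"delta_rot":[0,0,0]},
  {"gripper":0.1,"linear":[-4,40,0],"delta_rot":[0,0,0]},
  {"gripper":0.1,"linear":[-7,82,0],"delta_rot":[0,0,0]},
  {"gripper":0.1,"linear":[-11,128,0],"delta_rot":[0,0,0]},
  {"gripper":0.1,"linear":[-15,176,0],"delta_rot":[0,0,0]},
  {"gripper":0.1,"linear":[-19,224,0],"delta_rot":[0,0,0]},
  {"gripper":0.1,"linear":[-23,272,0],"delta_rot":[0,0,0]},
  {"gripper":0.1,"linear":[-28,320,0],"delta_rot":[0,0,0]},
  {"gripper":0.1,"linear":[-32,368,0],"delta_rot":[0,0,0]},
  {"gripper":0.1,"linear":[-36,416,0],"delta_rot":[0,0,0]},
  {"gripper":0.1,"linear":[-40,458,0],"delta_rot":[0,0,0]},
  {"gripper":0.1,"linear":[-42,484,0],"delta_rot":[0,0,0]},
])

```text
clock: 5.35
tool_pos: [0.5038, 0.282, 0.2919]
tool_rot: [-0.001, 0.736, 0.677, -0.0]
contact_force: [0.0, -1.3, -2.1]
grip_width: 0.0269
grip_force: 25.0
```

>>> carry_out([
  {"gripper":0.1,"linear":[0,0,-15],"delta_rot":[0,0,0]},
  {"gripper":0.1,"linear":[0,0,-40],"delta_rot":[0,0,0]},
  {"gripper":0.1,"linear":[0,0,-70],"delta_rot":[0,0,0]},
  {"gripper":0.1,"linear":[0,0,-95],"delta_rot":[0,0,0]},
  {"gripper":0.1,"linear":[0,0,-105],"delta_rot":[0,0,0]},
  {"gripper":0.1,"linear":[0,0,-105],"delta_rot":[0,0,0]},
  {"gripper":0.1,"linear":[0,0,-105],"delta_rot":[0,0,0]},
])

```text
clock: 6.05
tool_pos: [0.5066, 0.2779, 0.1884]
tool_rot: [0.0, 0.737, 0.676, 0.0]
contact_force: [0.6, -0.4, -1.3]
grip_width: 0.0268
grip_force: 25.0
```

```bash
python3 - <<'E'
from h import *
o=observe();print(o["contact_force"],o["tool_pos"],o["grip_width"])
f=grab_frame("side");a=cv2.resize(f["image"][170:350,230:410],None,fx=2.2,fy=2.2)
f=grab_frame("top");b=cv2.resize(f["image"][150:330,140:320],None,fx=2.2,fy=2.2)
cv2.imwrite("pics/over.png",np.hstack([a,b]))
E
```

```text
[ 0.61941462 -0.37536069 -1.32607075] [0.50658916 0.2778546  0.18844429] 0.026827824650125693
```

View pics/over.png

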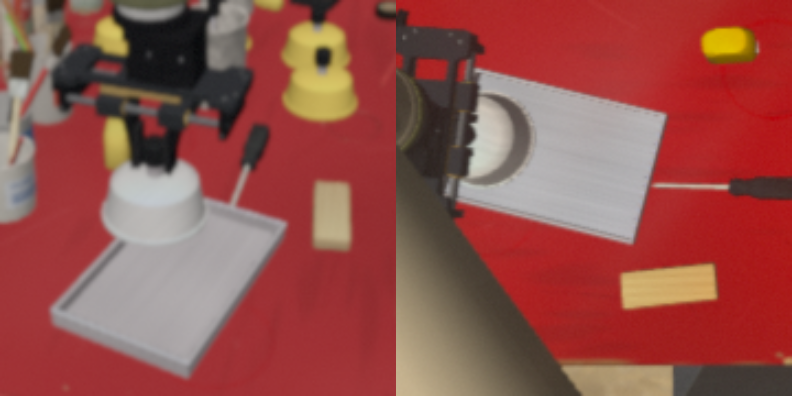

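The lid hangs level above the far end of the tray, at (152,200) in the side half and (490,137) in the top half. Its offset from the tray is only parallax from the height, so I lower it.

>>> carry_out([
  {"gripper":0.1,"linear":[0,0,-25],"delta_rot":[0,0,0]},
  {"gripper":0.1,"linear":[0,0,-55],"delta_rot":[0,0,0]},
  {"gripper":0.1,"linear":[0,0,-85],"delta_rot":[0,0,0]},
  {"gripper":0.1,"linear":[0,0,-102],"delta_rot":[0,0,0]},
  {"gripper":0.1,"linear":[0,0,-110],"delta_rot":[0,0,0]},
  {"gripper":0.1,"linear":[0,0,-113],"delta_rot":[0,0,0]},
  {"gripper":0.1,"linear":[0,0,-115],"delta_rot":[0,0,0]},
  {"gripper":0.1,"linear":[0,0,-115],"delta_rot":[0,0,0]},
  {"gripper":0.1,"linear":[0,0,-115],"delta_rot":[0,0,0]},
])

```text
clock: 7.05
tool_pos: [0.5069, 0.2779, 0.0735]
tool_rot: [0.0, 0.737, 0.676, 0.001]
contact_force: [-0.5, -0.6, -1.8]
grip_width: 0.027
grip_force: 25.0
```

>>> carry_out([
  {"gripper":0.1,"linear":[0,0,-1],"delta_rot":[0,0,0]},
  {"gripper":0.1,"linear":[0,0,-2],"delta_rot":[0,0,0]},
  {"gripper":0.1,"linear":[0,0,-2],"delta_rot":[0,0,0]},
  {"gripper":0.1,"linear":[0,0,-2],"delta_rot":[0,0,0]},
])

```text
clock: 7.45
tool_pos: [0.507, 0.2781, 0.0713]
tool_rot: [0.0, 0.737, 0.676, 0.001]
contact_force: [1.5, 0.5, 5.1]
grip_width: 0.0268
grip_force: 25.0
```

>>> carry_out([
  {"gripper":0.45,"linear":[0,0,0],"delta_rot":[0,0,0]},
  {"gripper":0.7,"linear":[0,0,0],"delta_rot":[0,0,0]},
  {"gripper":0.7,"linear":[0,0,0],"delta_rot":[0,0,0]},
  {"gripper":0.7,"linear":[0,0,0],"delta_rot":[0,0,0]},
  {"gripper":0.7,"linear":[0,0,0],"delta_rot":[0,0,0]},
  {"gripper":0.7,"linear":[0,0,0],"delta_rot":[0,0,0]},
  {"gripper":0.7,"linear":[0,0,0],"delta_rot":[0,0,0]},
])

```text
clock: 8.15
tool_pos: [0.5064, 0.2777, 0.0705]
tool_rot: [0.0, 0.737, 0.676, -0.0]
contact_force: [0.1, 0.1, 0.6]
grip_width: 0.0604
grip_force: 0.0
```

>>> carry_out([
  {"gripper":0.7,"linear":[0,0,15],"delta_rot":[0,0,0]},
  {"gripper":0.7,"linear":[0,0,45],"delta_rot":[0,0,0]},
  {"gripper":0.7,"linear":[0,0,90],"delta_rot":[0,0,0]},
  {"gripper":0.7,"linear":[0,0,135],"delta_rot":[0,0,0]},
  {"gripper":0.7,"linear":[0,-40,170],"delta_rot":[0,0,0]},
  {"gripper":0.7,"linear":[-20,-80,190],"delta_rot":[0,0,0]},
  {"gripper":0.7,"linear":[-40,-125,190],"delta_rot":[0,0,0]},
  {"gripper":0.7,"linear":[-50,-173,190],"delta_rot":[0,0,0]},
  {"gripper":0.7,"linear":[-50,-220,190],"delta_rot":[0,0,0]},
  {"gripper":0.7,"linear":[-50,-265,190],"delta_rot":[0,0,0]},
  {"gripper":0.7,"linear":[-50,-290,190],"delta_rot":[0,0,0]},
  {"gripper":0.7,"linear":[-50,-290,190],"delta_rot":[0,0,0]},
])

```text
clock: 9.35
tool_pos: [0.4562, -0.016, 0.2616]
tool_rot: [0.001, 0.739, 0.674, 0.0]
contact_force: [0.2, 0.2, -0.2]
grip_width: 0.0609
grip_force: 0.0
```

```bash
python3 - <<'E'
from h import *
f=grab_frame("side");a=cv2.resize(f["image"][140:340,230:410],None,fx=2.2,fy=2.2)
g=grab_frame("top");b=cv2.resize(g["image"][90:290,150:420],None,fx=1.5,fy=2.2*200/200/1.0*1.0) if 0 else cv2.resize(g["image"][100:300,150:330+80],None,fx=1.5,fy=1.5)
o=np.zeros((440,800,3),np.uint8);o[:a.shape[0],:a.shape[1]]=a;o[:b.shape[0],400:400+b.shape[1]]=b;cv2.imwrite("pics/after.png",o)
S=cloud(f);X=cloud(g)
gs=f["image"].max(2);k=(gs<70)&(S[...,2]>.135)&(S[...,2]<.2)&(np.hypot(S[...,0]-.548,S[...,1]+.206)<.05)
P=S[k];print("side handle",len(P),np.argwhere(k).mean(0),np.median(P,0),P.min(0),P.max(0))
gt=g["image"].max(2);k=(gt<90)&(X[...,2]>.12)&(X[...,2]<.2)&(np.hypot(X[...,0]-.548,X[...,1]+.206)<.05)
P=X[k];print("top handle",len(P),np.argwhere(k).mean(0) if len(P) else 0, np.median(P,0),P.min(0) if len(P) else 0,P.max(0) if len(P) else 0)
for n,C,im in(("s",S,f["image"]),("t",X,g["image"])):
  k=(np.hypot(C[...,0]-.507,C[...,1]-.278)<.07)&(C[...,2]>.075)&(C[...,2]<.12)&(im.max(2)<80);P=C[k];print(n,"lidknob",len(P),np.median(P,0),P[:,2].max() if len(P) else 0)
E
```

```text
side handle 52 [170.26923077 326.84615385] [ 0.54590867 -0.19400041  0.16562207] [ 0.53876681 -0.19980186  0.14450297] [ 0.55266775 -0.18592606  0.18485671]
top handle 74 [193.55405405 370.41891892] [ 0.54470993 -0.20135347  0.18237265] [ 0.53559829 -0.21262558  0.14339772] [ 0.55528513 -0.19314327  0.18701431]
s lidknob 112 [0.50478813 0.28875866 0.09829232] 0.1050581835756529
t lidknob 77 [0.50512614 0.27301155 0.10247221] 0.10732715379673437
```

View pics/after.png

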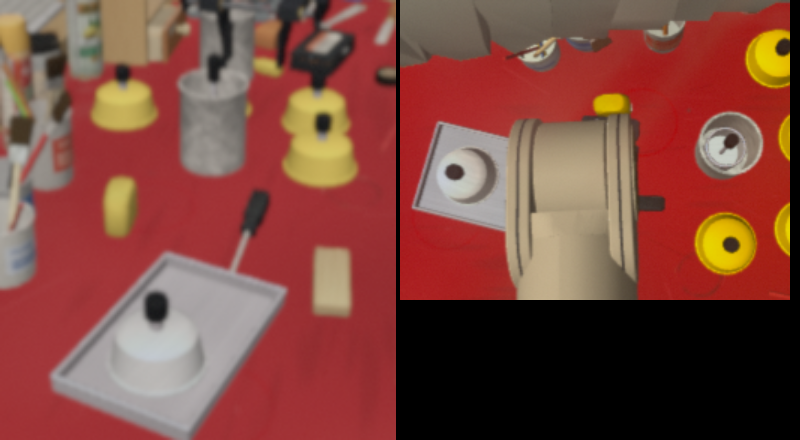

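The lid stands flat in the tray at (155,345), with knob z at about 0.09. The basket handle is upright in the tin at side (215,68) and top (728,145), at world (0.546,-0.203) with its top at 0.185, as expected.

>>> carry_out([
  {"gripper":0.7,"linear":[18,-38,0],"delta_rot":[0,0,0]},
  {"gripper":0.7,"linear":[38,-80,0],"delta_rot":[0,0,0]},
  {"gripper":0.7,"linear":[58,-122,0],"delta_rot":[0,0,0]},
  {"gripper":0.7,"linear":[78,-164,0],"delta_rot":[0,0,0]},
  {"gripper":0.7,"linear":[90,-190,0],"delta_rot":[0,0,0]},
  {"gripper":0.7,"linear":[90,-190,0],"delta_rot":[0,0,0]},
  {"gripper":0.7,"linear":[90,-190,0],"delta_rot":[0,0,0]},
  {"gripper":0.7,"linear":[90,-190,0],"delta_rot":[0,0,0]},
])

```text
clock: 10.25
tool_pos: [0.5469, -0.2, 0.261]
tool_rot: [-0.0, 0.736, 0.677, 0.0]
contact_force: [-0.3, -0.4, 0.4]
grip_width: 0.0605
grip_force: 0.0
```

>>> carry_out([
  {"gripper":0.7,"linear":[-1,-3,-30],"delta_rot":[0,0,0]},
  {"gripper":0.7,"linear":[-1,-3,-60],"delta_rot":[0,0,0]},
  {"gripper":0.7,"linear":[-1,-3,-90],"delta_rot":[0,0,0]},
  {"gripper":0.7,"linear":[-1,-3,-108],"delta_rot":[0,0,0]},
  {"gripper":0.7,"linear":[-1,-3,-115],"delta_rot":[0,0,0]},
  {"gripper":0.7,"linear":[-1,-3,-115],"delta_rot":[0,0,0]},
  {"gripper":0.1,"linear":[-1,-3,-115],"delta_rot":[0,0,0]},
  {"gripper":0.1,"linear":[-1,-3,-115],"delta_rot":[0,0,0]},
  {"gripper":0.1,"linear":[-1,-3,-115],"delta_rot":[0,0,0]},
  {"gripper":0.1,"linear":[-1,-3,-115],"delta_rot":[0,0,0]},
  {"gripper":0.1,"linear":[-1,-3,-115],"delta_rot":[0,0,0]},
  {"gripper":0.1,"linear":[-1,-3,-115],"delta_rot":[0,0,0]},
], squeeze=20)

```text
clock: 11.45
tool_pos: [0.5456, -0.2054, 0.1458]
tool_rot: [0.0, 0.737, 0.676, 0.0]
contact_force: [2.2, 0.3, 0.4]
grip_width: 0.0209
grip_force: 20.2
```

>>> carry_out([
  {"gripper":0.1,"linear":[0,0,0],"delta_rot":[0,0,0]},
  {"gripper":0.1,"linear":[0,0,0],"delta_rot":[0,0,0]},
  {"gripper":0.1,"linear":[0,0,0],"delta_rot":[0,0,0]},
  {"gripper":0.1,"linear":[0,0,0],"delta_rot":[0,0,0]},
  {"gripper":0.1,"linear":[0,0,0],"delta_rot":[0,0,0]},
], squeeze=25)

```text
clock: 11.95
tool_pos: [0.5455, -0.2053, 0.1456]
tool_rot: [0.0, 0.737, 0.676, 0.0]
contact_force: [0.1, 1.0, -0.1]
grip_width: 0.021
grip_force: 25.0
```

>>> carry_out([
  {"gripper":0.1,"linear":[0,0,6],"delta_rot":[0,0,0]},
  {"gripper":0.1,"linear":[0,0,18],"delta_rot":[0,0,0]},
  {"gripper":0.1,"linear":[0,0,35],"delta_rot":[0,0,0]},
  {"gripper":0.1,"linear":[0,0,52],"delta_rot":[0,0,0]},
  {"gripper":0.1,"linear":[0,0,70],"delta_rot":[0,0,0]},
  {"gripper":0.1,"linear":[0,0,88],"delta_rot":[0,0,0]},
  {"gripper":0.1,"linear":[0,0,106],"delta_rot":[0,0,0]},
  {"gripper":0.1,"linear":[0,0,124],"delta_rot":[0,0,0]},
  {"gripper":0.1,"linear":[0,0,142],"delta_rot":[0,0,0]},
  {"gripper":0.1,"linear":[0,0,158],"delta_rot":[0,0,0]},
  {"gripper":0.1,"linear":[0,0,165],"delta_rot":[0,0,0]},
  {"gripper":0.1,"linear":[0,0,165],"delta_rot":[0,0,0]},
])

```text
clock: 13.15
tool_pos: [0.5457, -0.2053, 0.3119]
tool_rot: [0.001, 0.737, 0.676, 0.0]
contact_force: [0.3, 0.3, -3.0]
grip_width: 0.0211
grip_force: 25.0
```

```bash
python3 - <<'E'
from h import *
f=grab_frame("side");a=cv2.resize(f["image"][40:240,240:420],None,fx=2.2,fy=2.2)
cv2.imwrite("pics/blift.png",a)
X=cloud(grab_frame("top"));g=X
for C in(X,):
  for h in((.088,.098),):
    k=(np.hypot(C[...,0]-.507,C[...,1]-.278)<.09)&(C[...,2]>.028)&(C[...,2]<.12);P=C[k];print(len(P),P[:,:2].min(0),P[:,:2].max(0),cv2.minEnclosingCircle(P[:,:2].astype(np.float32)))
E
```

```text
1081 [0.45537325 0.22532116] [0.55430722 0.32454787] ((0.5049598813056946, 0.27454307675361633), 0.050671450793743134)
```

View pics/blift.png

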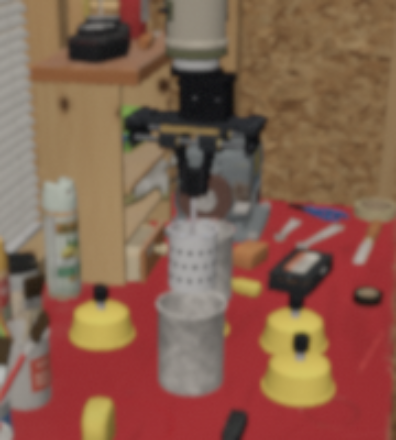

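The basket is clear above the rim, upright at (198,255). The tin has not moved, at (190,340). Now I carry the basket to the near end of the tray.

>>> carry_out([
  {"gripper":0.1,"linear":[-2,10,0],"delta_rot":[0,0,0]},
  {"gripper":0.1,"linear":[-6,35,0],"delta_rot":[0,0,0]},
  {"gripper":0.1,"linear":[-12,70,0],"delta_rot":[0,0,0]},
  {"gripper":0.1,"linear":[-20,110,0],"delta_rot":[0,0,0]},
  {"gripper":0.1,"linear":[-27,150,0],"delta_rot":[0,0,0]},
  {"gripper":0.1,"linear":[-34,190,0],"delta_rot":[0,0,0]},
  {"gripper":0.1,"linear":[-41,230,0],"delta_rot":[0,0,0]},
  {"gripper":0.1,"linear":[-48,270,0],"delta_rot":[0,0,0]},
  {"gripper":0.1,"linear":[-56,310,0],"delta_rot":[0,0,0]},
  {"gripper":0.1,"linear":[-62,345,0],"delta_rot":[0,0,0]},
  {"gripper":0.1,"linear":[-66,365,0],"delta_rot":[0,0,0]},
  {"gripper":0.1,"linear":[-67,371,0],"delta_rot":[0,0,0]},
])

```text
clock: 14.45
tool_pos: [0.4767, 0.1688, 0.3102]
tool_rot: [-0.0, 0.736, 0.678, -0.0]
contact_force: [-0.5, -0.2, -2.1]
grip_width: 0.021
grip_force: 25.0
```

>>> carry_out([
  {"gripper":0.1,"linear":[0,0,-10],"delta_rot":[0,0,0]},
  {"gripper":0.1,"linear":[0,0,-30],"delta_rot":[0,0,0]},
  {"gripper":0.1,"linear":[0,0,-50],"delta_rot":[0,0,0]},
  {"gripper":0.1,"linear":[0,0,-65],"delta_rot":[0,0,0]},
  {"gripper":0.1,"linear":[0,0,-70],"delta_rot":[0,0,0]},
  {"gripper":0.1,"linear":[0,0,-70],"delta_rot":[0,0,0]},
  {"gripper":0.1,"linear":[0,0,-70],"delta_rot":[0,0,0]},
])

```text
clock: 15.15
tool_pos: [0.4788, 0.1651, 0.241]
tool_rot: [0.0, 0.737, 0.675, 0.0]
contact_force: [0.4, -0.1, -2.1]
grip_width: 0.0212
grip_force: 25.0
```

```bash
python3 - <<'E'
from h import *
f=grab_frame("side");a=cv2.resize(f["image"][160:350,230:410],None,fx=2.2,fy=2.2)
cv2.imwrite("pics/bover.png",a)
E
```

```text
(no output)
```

View pics/bover.png

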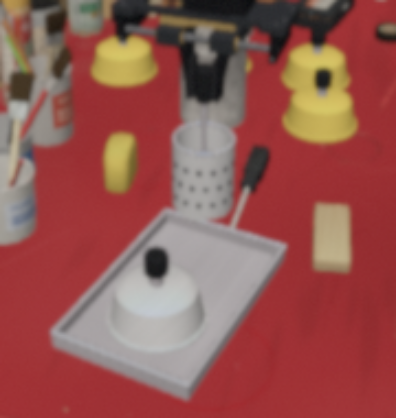

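The basket hangs upright above the near end of the tray at (203,170), clear of the lid at (155,305). I lower it.

>>> carry_out([
  {"gripper":0.1,"linear":[0,0,-15],"delta_rot":[0,0,0]},
  {"gripper":0.1,"linear":[0,0,-40],"delta_rot":[0,0,0]},
  {"gripper":0.1,"linear":[0,0,-65],"delta_rot":[0,0,0]},
  {"gripper":0.1,"linear":[0,0,-82],"delta_rot":[0,0,0]},
  {"gripper":0.1,"linear":[0,0,-90],"delta_rot":[0,0,0]},
  {"gripper":0.1,"linear":[0,0,-93],"delta_rot":[0,0,0]},
  {"gripper":0.1,"linear":[0,0,-95],"delta_rot":[0,0,0]},
  {"gripper":0.1,"linear":[0,0,-95],"delta_rot":[0,0,0]},
  {"gripper":0.1,"linear":[0,0,-95],"delta_rot":[0,0,0]},
])

```text
clock: 16.1
tool_pos: [0.4789, 0.1658, 0.1463]
tool_rot: [0.0, 0.737, 0.676, 0.001]
contact_force: [-0.7, -0.2, -2.5]
grip_width: 0.0214
grip_force: 25.0
```

>>> carry_out([
  {"gripper":0.1,"linear":[0,0,-1],"delta_rot":[0,0,0]},
  {"gripper":0.1,"linear":[0,0,-2],"delta_rot":[0,0,0]},
  {"gripper":0.1,"linear":[0,0,-2],"delta_rot":[0,0,0]},
  {"gripper":0.1,"linear":[0,0,-2],"delta_rot":[0,0,0]},
])

```text
clock: 16.5
tool_pos: [0.4796, 0.166, 0.145]
tool_rot: [0.001, 0.737, 0.676, 0.001]
contact_force: [0.9, -0.7, 8.0]
grip_width: 0.0214
grip_force: 25.0
```

Contact is confirmed, so I release and retreat.

>>> carry_out([
  {"gripper":0.4,"linear":[0,0,0],"delta_rot":[0,0,0]},
  {"gripper":0.6,"linear":[0,0,0],"delta_rot":[0,0,0]},
  {"gripper":0.6,"linear":[0,0,0],"delta_rot":[0,0,0]},
  {"gripper":0.6,"linear":[0,0,0],"delta_rot":[0,0,0]},
  {"gripper":0.6,"linear":[0,0,0],"delta_rot":[0,0,0]},
  {"gripper":0.6,"linear":[0,0,0],"delta_rot":[0,0,0]},
])

```text
clock: 17.1
tool_pos: [0.4784, 0.1657, 0.1435]
tool_rot: [-0.0, 0.737, 0.676, -0.0]
contact_force: [-0.0, -0.6, 0.4]
grip_width: 0.0513
grip_force: 0.0
```

>>> carry_out([
  {"gripper":0.6,"linear":[0,0,15],"delta_rot":[0,0,0]},
  {"gripper":0.6,"linear":[0,0,45],"delta_rot":[0,0,0]},
  {"gripper":0.6,"linear":[0,0,80],"delta_rot":[0,0,0]},
  {"gripper":0.6,"linear":[0,0,115],"delta_rot":[0,0,0]},
  {"gripper":0.6,"linear":[0,-45,130],"delta_rot":[0,0,0]},
  {"gripper":0.6,"linear":[0,-90,130],"delta_rot":[0,0,0]},
  {"gripper":0.6,"linear":[0,-135,130],"delta_rot":[0,0,0]},
  {"gripper":0.6,"linear":[0,-180,130],"delta_rot":[0,0,0]},
  {"gripper":0.6,"linear":[0,-200,130],"delta_rot":[0,0,0]},
  {"gripper":0.6,"linear":[0,-200,130],"delta_rot":[0,0,0]},
  {"gripper":0.6,"linear":[0,-200,130],"delta_rot":[0,0,0]},
])

```text
clock: 18.2
tool_pos: [0.4785, -0.0339, 0.2745]
tool_rot: [0.0, 0.737, 0.676, 0.0]
contact_force: [-0.1, -0.2, 0.9]
grip_width: 0.0523
grip_force: 0.0
```

```bash
python3 - <<'E'
from h import *
f=grab_frame("side");a=cv2.resize(f["image"][140:340,230:410],None,fx=2.2,fy=2.2)
cv2.imwrite("pics/end.png",a)
S=cloud(f)
for n,c,lo,hi in(("handle",(.479,.166),.135,.2),("knob",(.507,.278),.075,.12)):
  k=(np.hypot(S[...,0]-c[0],S[...,1]-c[1])<.04)&(S[...,2]>lo)&(S[...,2]<hi)&(f["image"].max(2)<70);P=S[k];print(n,len(P),np.median(P,0),P[:,2].min(),P[:,2].max())
E
```

```text
handle 98 [0.47797419 0.17683115 0.16660004] 0.14282627210310098 0.18534171516098374
knob 106 [0.50475005 0.28923719 0.09788862] 0.08003934340585538 0.10489333070795942
```

View pics/end.png

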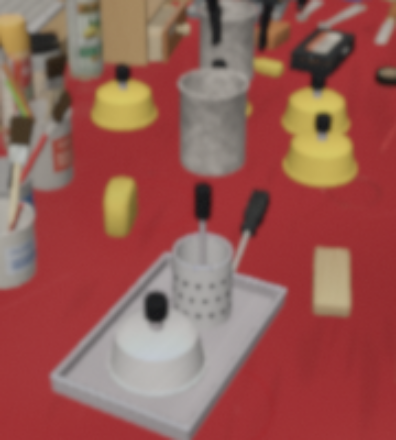

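The basket at (203,275) and the lid at (155,345) both stand upright in the tray at the right heights. The tin is where it was, at (213,120).

```bash
python3 -c "
from workcell import job_done
print(job_done())"
```

```text
the job is handed in; nothing more can be done
None
```

The lid and basket both stand upright, flat and released in the steel drip tray, and the tin is still in place; I handed the job in at about 18 s on the robot's clock, and the hand-in returned no verdict.

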